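# Flag the run-out parts bin

### The arm

A 7-joint arm with a two-finger parallel gripper is mounted at the origin on the work surface. World frame = base frame: x ahead of the robot, y to its left, z up, the work surface at z = 0. Lengths are in mm, angles in rad, forces in N, time in s.
With the tool pointing down it reaches from about 400 to 875 mm from the base axis. Payload 4.4 kg.
Tool frame: the origin (TCP) lies between the finger pads; the fingertips stand ctrl.tcp_to_tips ahead of it and the grasp point (between the pads) lies 8 mm behind it (ctrl.tcp_to_tips is the distance from the TCP to the fingertips, in mm); z points along the fingers, y is the direction in which the jaws open and shut (so a half turn about z gives the same grasp; the last joint's range is limited). The gripper opens to 85 mm and grips with 20 to 120 N. Pads are 22 mm wide; open, the fingers measure 114 mm over their backs; the gripper's body (76 mm by 85 mm) begins 54 mm behind the grasp point. The pads swing forward as they close: fully open they stand 13 mm farther back than shut.
Start: joints at [-1.212, 0.628, 0.038, 1.517, -0.027, 0.996, -0.02], TCP at [267.869, 592.253, 242.313] pointing down, gripper open.
Joint ranges: [-3.06, 3.06], [-0.37, 2.12], [-1.25, 1.32], [0.18, 2.47], [-1.1, 4.24], [0.23, 1.98], [-2.94, 2.94]. Speed limits (rad/s): [2.57, 2.57, 3.14, 3.14, 3.14, 3.14, 3.14].

### API

Orientations are given as [roll, pitch, yaw] about the fixed x, y, z axes, in that order (R = Rz(yaw) Ry(pitch) Rx(roll)).
In Python, from cell import ctrl gives the robot as it stands.
- The arm moves only by the tool send_rows, never from a script. Its argument "rows" is a list of rows, each an object of numbers: "x", "y", "z": the shift along the world's x, y, z in cm; "roll": the turn about the world's z in degrees; "claw": the closure, from 0 (fully open) to 1 (shut). A call has 1 to 5 rows; each row is the pose to reach, as a shift and turn from the pose commanded when the call began; what a row does not reach only later rows make up. A row lasts 1/12 s, in which the tool goes at most 41.7 mm and 7.16 degrees, less where a joint would pass 70% of its speed; a pose out of reach is approached as far as the arm can. A call with a gripper value outside its range is refused whole. The fingers move at their own pace and stop on an object; the grip force is fixed at half the most. Time passes only in rows, so rows that repeat a pose let the fingers close. It gives the time, the measured TCP pose, the force and the opening at its end, in the units of the state.
- ctrl.read_state(): the state, without advancing time (a new reading comes with each control period).
- ctrl.get_image(name): name is "scene" or "side" or "wrist"; returns (picture, depth): 400x640x3 uint8, blue, green, red; 400x640 float32, mm along the optical axis (not along the pixel's ray), 0 where there is no reading.
- ctrl.get_calibration(name): a dict with "intrinsics" (3x3 intrinsics, pixels), "dist_coeffs" ([k1, k2, p1, p2, k3] as OpenCV has them; the pictures are not rectified), "T" (4x4, takes a point from camera to world coordinates). Camera axes: x right, y down, z forward; pixel columns grow to the right and rows downward; lengths in mm; the calibration is good to about 2 mm. A picture is of the moment at which its call begins: read the wrist's pose just before it. get_calibration takes no time and is no camera call; for the wrist camera it gives the pose at the moment of the call.
- ctrl.finish_job(): hands the job in, once; it reports no verdict.
Trained networks look in the newest picture that a camera, given by its name, has taken for a name from the list of things; names that differ only in an ending like _2 or _b are one class to them, and where a whole thing is asked for, a point or a joint stands for the part that bears it (a point fixed in the world has none). Each returns a list of dicts, best first, with "confidence" (0 to 1); they miss things now and then, are a little off and sometimes report something else, mostly with a low value. They report only what shows in the picture. A call takes as long as a camera call.
- ctrl.recognise(camera, query): "uv" ([column, row] in pixels, amid what is visible of it).
- ctrl.regions_of(camera, query): "region" (400x640 bool, what is visible of it) and "uv" ([column, row] in pixels, amid what is visible of it).
- ctrl.place_of(camera, query): "uv" ([column, row] in pixels: a listed point, or the origin of a listed thing).
The state is a dict: "clock": time; "qpos": joint angles; "qd": joint speeds; "tau": joint torques, N m; "eef_pos": TCP position; "tool_rot": TCP orientation; "force": force on the tool from outside, world axes, zero at the start; "torque": the same for the moment, N m; "width": finger opening in mm.
Only numpy, scipy, OpenCV 4.12 (cv2) and the standard library are available. Lean on these libraries where they do the work, as an engineer would, in place of code of your own. Each camera call takes 0.05 s, during which the arm holds its last target. There are 200 camera calls.

### The job

One of the three parts bins has run empty, but its flip-over marker still lies to the front with the in-stock face (the ring) up. With your fingertips push that marker gently up and right over its pivot until it lies flat over the bin's mouth, showing the reorder face (the cross). Leave the other two markers as they are, and leave the things on the bench where they stand.

Things in the scene. Friction and masses are not known exactly. Their poses are not given: they have to be found in the camera images.
- bin_stocked: the bin that still holds steel conduit couplings, heaped to about 55 mm above the bench. Yellow plastic bin screwed to the bench, 180 (x) x 120 (y) x 85 mm high, walls 4 mm; origin at the centre of its underside; own -x is its low front (50 mm high, roughly facing the robot); the sides rise from there to full height over the first 60 mm.
- pivot_stocked (a point): middle of the marker's pivot pin, fixed to this bin, axes parallel to the bin's: 90 mm in front of the bin's origin (own -x), 88 mm above the bench; the pin runs along own y. Its steel bracket on the front lip is 61 mm wide, with two ears at own y = +-29 mm that reach 20 mm either side of the pin in x and 7 mm above it.
- marker_stocked (a joint): marker angle (rad); it still lies to the front (near 0) and must stay there. 0 = level to the front, ring face (in stock) up; pi/2 = straight up; pi = level over the bin's mouth, cross face (reorder) up. Stops at 0 and pi. Stiff pivot, 0.04 N m: 1 to 2 N under the tab moves it and it stays at any angle.
- tab_stocked (a point): middle of the outer edge of the marker's thumb tab. Marker: aluminium leaf 50 mm wide, 3 mm thick, flat for 50 mm from the pin, then a 26 mm tab kicked 55 deg to the ring side (up at 0, down at pi): this point is 65 mm out, 21 mm off the leaf's mid-plane. At 0, clear air under the leaf beyond 20 mm. Push from under the tab, up round the pin: a level push wedges it.
- bin_flagged: an empty bin that has been flagged already. Yellow plastic bin screwed to the bench, 180 (x) x 120 (y) x 85 mm high, walls 4 mm; origin at the centre of its underside; own -x is its low front (50 mm high, roughly facing the robot); the sides rise from there to full height over the first 60 mm.
- pivot_flagged (a point): middle of the marker's pivot pin, fixed to this bin, axes parallel to the bin's: 90 mm in front of the bin's origin (own -x), 88 mm above the bench; the pin runs along own y. Its steel bracket on the front lip is 61 mm wide, with two ears at own y = +-29 mm that reach 20 mm either side of the pin in x and 7 mm above it.
- marker_flagged (a joint): marker angle (rad); it already lies back over the bin's mouth (near pi) and must stay there. 0 = level to the front, ring face (in stock) up; pi/2 = straight up; pi = level over the bin's mouth, cross face (reorder) up. Stops at 0 and pi. Stiff pivot, 0.04 N m: 1 to 2 N under the tab moves it and it stays at any angle.
- tab_flagged (a point): middle of the outer edge of the marker's thumb tab. Marker: aluminium leaf 50 mm wide, 3 mm thick, flat for 50 mm from the pin, then a 26 mm tab kicked 55 deg to the ring side (up at 0, down at pi): this point is 65 mm out, 21 mm off the leaf's mid-plane. At 0, clear air under the leaf beyond 20 mm. Push from under the tab, up round the pin: a level push wedges it.
- bin_runout: the bin that has run empty and has NOT been flagged yet: the one to deal with. Yellow plastic bin screwed to the bench, 180 (x) x 120 (y) x 85 mm high, walls 4 mm; origin at the centre of its underside; own -x is its low front (50 mm high, roughly facing the robot); the sides rise from there to full height over the first 60 mm.
- pivot_runout (a point): middle of the marker's pivot pin, fixed to this bin, axes parallel to the bin's: 90 mm in front of the bin's origin (own -x), 88 mm above the bench; the pin runs along own y. Its steel bracket on the front lip is 61 mm wide, with two ears at own y = +-29 mm that reach 20 mm either side of the pin in x and 7 mm above it.
- marker_runout (a joint): marker angle (rad); it lies to the front (near 0) at the start and has to be flipped over to pi. 0 = level to the front, ring face (in stock) up; pi/2 = straight up; pi = level over the bin's mouth, cross face (reorder) up. Stops at 0 and pi. Stiff pivot, 0.04 N m: 1 to 2 N under the tab moves it and it stays at any angle.
- tab_runout (a point): middle of the outer edge of the marker's thumb tab. Marker: aluminium leaf 50 mm wide, 3 mm thick, flat for 50 mm from the pin, then a 26 mm tab kicked 55 deg to the ring side (up at 0, down at pi): this point is 65 mm out, 21 mm off the leaf's mid-plane. At 0, clear air under the leaf beyond 20 mm. Push from under the tab, up round the pin: a level push wedges it.
- junction_box: square steel junction box, open at the top, 100 x 100 x 38 mm, lying on the bench; origin at the centre of its underside. Bystander: leave it where it is.
- tape_roll: roll of black tape lying flat, 68 mm across, 19 mm high; origin at the centre of its underside. Bystander: leave it where it is.
- screwdriver: screwdriver about 200 mm long and 26 mm thick lying on the bench; origin halfway along it, on the bench. Bystander: leave it where it is.
- coupling: single steel conduit coupling standing on end, 34 mm across, 52 mm high; origin at the centre of its underside. Bystander: leave it where it is.
- pliers: pliers with blue grips lying on the bench, about 180 mm long and 16 mm high; origin under their rivet. Bystander: leave it where it is.
- spray_can: blue spray can standing behind the bins, 66 mm across, 190 mm high; origin at the centre of its underside. Bystander: leave it where it is.
- tape_measure: black and yellow tape measure standing left of the bins, 70 x 38 x 66 mm high; origin at the centre of its underside. Bystander: leave it where it is.

How it is judged:
By the outcome, as a careful person would: the job done as asked, in the order asked, and still so for the second after the job is handed in, with the robot touching nothing.
It also fails if it takes over 45 s, if anything falls off the work surface, if the arm or the gripper's body presses on something with over 40 N, if the wrist force passes 120 N, or if a joint passes its speed limit or range.

## Working session

There is one attempt and no reset: what is moved stays moved. The work goes in short steps, Python scripts to look and compute and a tool call to move; the robot and the scene stay as the last step left them, time stands still between calls to the robot, and variables do not carry over. Pictures are saved under pics/ and viewed, on a budget of 10 in all, crops included, one or two more only if the job needs it, and the job is handed in when it is done.

Besides the shell and the picture viewer there is one more tool, called as name([rows], argument=value, ...), one row to a line, values as JSON. send_rows: Moves the arm, as the interface text tells. Its arguments: {"type":"object","properties":{"rows":{"type":"array"}},"required":["rows"]}

```bash
mkdir -p pics
cat > h.py <<'E'
import numpy as np,cv2
from cell import ctrl
def deproj(cam,uv,d):
    c=ctrl.get_calibration(cam);K=np.array(c["intrinsics"]);D=np.array(c["dist_coeffs"]);T=np.array(c["T"])
    uv=np.asarray(uv,float).reshape(-1,1,2)
    n=cv2.undistortPoints(uv,K,D).reshape(-1,2)
    d=np.asarray(d,float).reshape(-1,1)
    P=np.hstack([n*d,d]);return P@T[:3,:3].T+T[:3,3]
E
python3 - <<'E'
from h import *
np.set_printoptions(precision=1,suppress=True)
for cam in("scene","side"):
    im,d=ctrl.get_image(cam);cv2.imwrite(f"pics/{cam}0.png",im);np.save(f"{cam}d.npy",d)
    print(cam,ctrl.get_calibration(cam)["T"])
    for q in("pivot_runout","tab_runout","bin_runout","pivot_stocked","tab_stocked","pivot_flagged"):
        for r in ctrl.place_of(cam,q)[:3]:
            u,v=np.round(r["uv"]).astype(int);
            if 0<=u<640 and 0<=v<400:print(q,r["uv"],round(r["confidence"],2),deproj(cam,[r["uv"]],[d[v,u]]))
s=ctrl.read_state();print(s,ctrl.tcp_to_tips)
E
```

```text
scene [[   0.5    0.6   -0.6 1363.3]
 [   0.9   -0.4    0.4 -505.4]
 [   0.    -0.7   -0.7 1101.1]
 [   0.     0.     0.     1. ]]
pivot_runout [307.5, 206.0] 0.79 [[565.7 -24.7  91. ]]
pivot_runout [244.5, 271.1] 0.27 [[ 630.1 -258.2   26.7]]
tab_runout [294.9, 186.8] 0.73 [[414.1  20.5  13.6]]
tab_runout [176.2, 291.8] 0.16 [[ 589.3 -435.5   14.6]]
bin_runout [334.3, 241.9] 0.58 [[655.5  10.7   3.6]]
pivot_stocked [225.9, 229.6] 0.95 [[ 521.5 -254.9   84.6]]
tab_stocked [213.0, 210.4] 0.86 [[ 461.8 -262.8  109.7]]
pivot_flagged [377.6, 167.2] 0.74 [[534.9 243.4  87.2]]
side [[    1.     -0.2     0.2   261.2]
 [   -0.3    -0.5     0.8 -1065.2]
 [   -0.     -0.8    -0.5   803.7]
 [    0.      0.      0.      1. ]]
pivot_runout [321.6, 205.4] 0.84 [[572.3   7.5  83.2]]
tab_runout [299.6, 206.1] 0.5 [[509.5  -7.8 103.1]]
tab_runout [388.6, 352.2] 0.35 [[ 573.8 -447.1   13. ]]
bin_runout [352.0, 223.3] 0.69 [[635.7 -53.1  52.4]]
bin_runout [367.5, 289.6] 0.69 [[ 577.4 -314.5   65.4]]
bin_runout [390.9, 349.6] 0.68 [[ 580.2 -443.6   14.6]]
pivot_stocked [336.0, 271.9] 0.62 [[ 520.1 -273.1   96.4]]
tab_stocked [308.3, 266.6] 0.91 [[ 466.7 -244.7  102.2]]
pivot_flagged [287.8, 167.7] 0.66 [[532.4 218.2  93.8]]
{'clock': 0.7, 'qpos': array([-1.2,  0.6,  0. ,  1.5, -0. ,  1. , -0. ]), 'qd': array([-0., -0., -0., -0.,  0.,  0., -0.]), 'tau': array([  0. , -56.3,   1.2, -19.4,   0. ,   0. ,   0. ]), 'eef_pos': array([267.8, 592.2, 242.3]), 'tool_rot': array([-3.1, -0. ,  2.7]), 'force': array([0.4, 0.2, 0.2]), 'torque': array([-0.,  0., -0.]), 'width': 85.346338876095} 11.0
```

View pics/scene0.png

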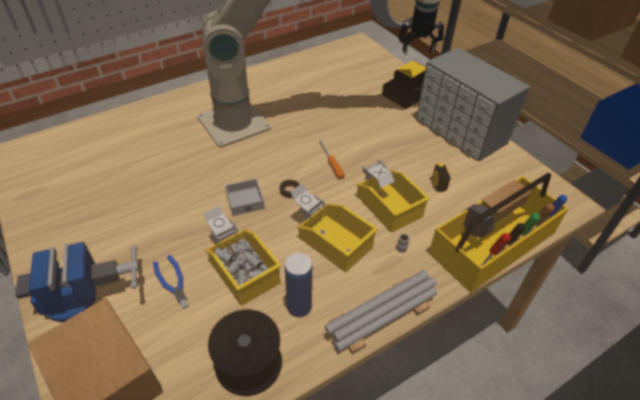

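View pics/side0.png

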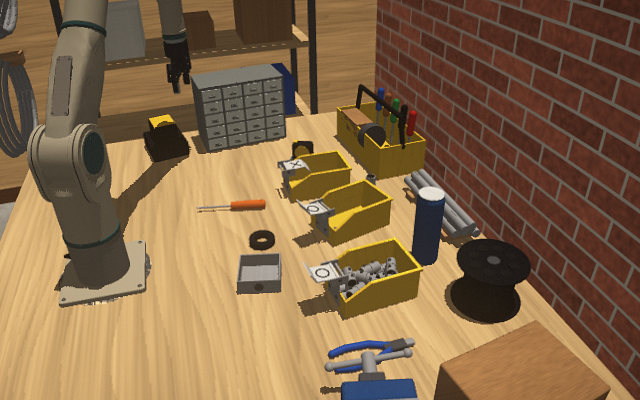

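The middle bin (side view, marker near pixel (318,208), ring up) is the empty one. The nearest bin holds couplings, and the farthest already shows a cross. I'll go above it for a wrist view.

send_rows([
  {"x": 4, "y": -12, "z": 6, "claw": 1},
  {"x": 8, "y": -24, "z": 8, "claw": 1},
  {"x": 12, "y": -36, "z": 8, "claw": 1},
  {"x": 16, "y": -48, "z": 8, "claw": 1},
  {"x": 20, "y": -59, "z": 8, "claw": 1},
])

```text
$.rows[0]: bad value
```

send_rows([
  {"x": 1, "y": -4, "z": 1, "roll": 0, "claw": 1},
  {"x": 2, "y": -8, "z": 2, "roll": 0, "claw": 1},
  {"x": 3, "y": -12, "z": 3, "roll": 0, "claw": 1},
  {"x": 4, "y": -16, "z": 4, "roll": 0, "claw": 1},
  {"x": 5, "y": -20, "z": 5, "roll": 0, "claw": 1},
])

```text
clock: 1.12
eef_pos: [317.2, 393.9, 291.9]
tool_rot: [3.141, 0.0, 2.717]
force: [1.2, 0.3, -0.2]
width: 25.5
```

send_rows([
  {"x": 1, "y": -4, "z": 0, "roll": 0, "claw": 1},
  {"x": 2, "y": -8, "z": 0, "roll": 0, "claw": 1},
  {"x": 4, "y": -12, "z": 0, "roll": 0, "claw": 1},
  {"x": 5, "y": -16, "z": 0, "roll": 0, "claw": 1},
  {"x": 6, "y": -20, "z": 0, "roll": 0, "claw": 1},
])

```text
clock: 1.53
eef_pos: [377.1, 196.1, 291.9]
tool_rot: [3.14, 0.001, 2.717]
force: [0.7, -0.5, -0.5]
width: 0.1
```

send_rows([
  {"x": 1, "y": -4, "z": 0, "roll": 0, "claw": 1},
  {"x": 2, "y": -8, "z": 0, "roll": 0, "claw": 1},
  {"x": 4, "y": -12, "z": 0, "roll": 0, "claw": 1},
  {"x": 5, "y": -16, "z": 0, "roll": 0, "claw": 1},
  {"x": 6, "y": -20, "z": 0, "roll": 0, "claw": 1},
])

```text
clock: 1.95
eef_pos: [436.6, -2.0, 291.9]
tool_rot: [3.141, 0.001, 2.717]
force: [1.7, 1.1, 1.0]
width: 0.1
```

Run:
```python
from h import *
np.set_printoptions(precision=1,suppress=True)
for cam in("wrist","side","scene"):
    im,d=ctrl.get_image(cam)
    if cam=="wrist":cv2.imwrite("pics/w1.png",im);print(ctrl.get_calibration(cam)["T"],ctrl.read_state()["eef_pos"])
    for q in("pivot_runout","tab_runout","bin_runout"):
        for r in ctrl.place_of(cam,q)[:2]:
            u,v=np.round(r["uv"]).astype(int)
            if 0<=u<640 and 0<=v<400:print(cam,q,r["uv"],round(r["confidence"],2),deproj(cam,[r["uv"]],[d[v,u]]))
    v,u=np.nonzero(d>0);P=deproj(cam,np.c_[u,v],d[v,u])
    B=im[v,u].astype(int)
    m=(P[:,2]>78)&(P[:,2]<92)&(P[:,0]>500)&(P[:,0]<800)&(abs(P[:,1])<130)&(B[:,2]>B[:,0]*2)&(B[:,1]>1.5*B[:,0])
    Q=P[m][:,:2].astype(np.float32)
    print(cam,len(Q),Q.min(0) if len(Q) else "",Q.max(0) if len(Q) else "",cv2.minAreaRect(Q) if len(Q)>10 else "")
    np.save(f"rim_{cam}.npy",P[m])
```

```text
[[  0.4   0.9   0.2 378.1]
 [  0.9  -0.4  -0.1  16.5]
 [ -0.    0.3  -1.  423.1]
 [  0.    0.    0.    1. ]] [438.2 -11.6 292.3]
wrist pivot_runout [367.2, 285.7] 0.85 [[431.2   9.6 325.8]]
wrist bin_runout [399.5, 305.3] 0.84 [[434.   22.7 335.2]]
wrist 234 [540.2  -1.8] [620.3  71.2] ((588.31103515625, 33.69415283203125), (97.5422592163086, 34.99406814575195), 41.38157653808594)
side pivot_runout [320.3, 203.9] 0.89 [[571.5  16.9  82.3]]
side tab_runout [301.2, 208.6] 0.64 [[546.  129.1   3. ]]
side bin_runout [350.9, 225.0] 0.89 [[634.1 -49.4  45. ]]
side 469 [594.6 -60.9] [761.1  98. ] ((678.48779296875, 19.664772033691406), (140.89175415039062, 135.03836059570312), 15.367064476013184)
scene pivot_runout [310.9, 204.5] 0.91 [[563.6 -12.2  88.3]]
scene tab_runout [294.3, 187.2] 0.97 [[401.4  25.3  -1.5]]
scene tab_runout [401.0, 248.7] 0.73 [[780.9 150.4  17.5]]
scene bin_runout [331.6, 243.3] 0.6 [[707.2 -35.6  83.4]]
scene bin_runout [291.2, 188.6] 0.58 [[399.4  15.   -4.3]]
scene 450 [599.2 -59. ] [761.8  98.9] ((681.9214477539062, 19.27300262451172), (135.64010620117188, 132.41189575195312), 16.479473114013672)
```

View pics/w1.png

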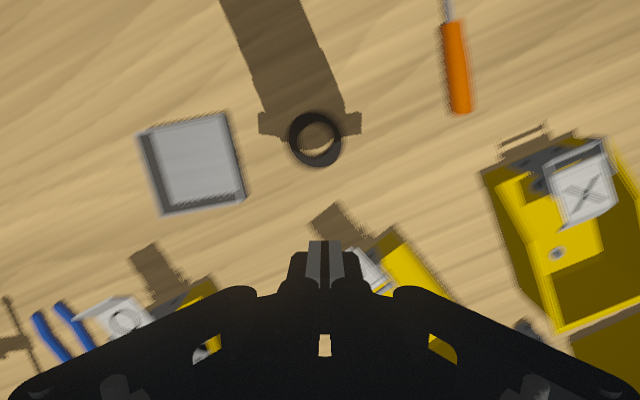

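The wrist picture shows the hand hiding most of the middle marker, which sits at about (365,265). I'll fit the bin rim from the fixed cameras instead.

```bash
cat > fit.py <<'E'
from h import *
from scipy.optimize import least_squares
np.set_printoptions(precision=1,suppress=True)
def res(p,Q):
    c,s=np.cos(p[2]),np.sin(p[2]);d=Q-p[:2]
    u=d@[c,s];v=d@[-s,c]
    f=lambda vv:np.hypot(v-vv,np.maximum(0,np.maximum(-30-u,u-90)))
    b=np.hypot(u-88,np.maximum(0,abs(v)-60))
    return np.maximum(0,np.minimum(np.minimum(f(58),f(-58)),b)-1)
def fit(Q):return least_squares(res,[655,15,.27],args=(Q,),loss="soft_l1",f_scale=2,x_scale=[10,10,.1])
if __name__=="__main__":
  A=[np.load(f"rim_{c}.npy") for c in("side","scene")]
  for P in A+[np.vstack(A)]:
    r=fit(P[:,:2]);x=r.x;c,s=np.cos(x[2]),np.sin(x[2])
    print(x[:2],np.degrees(x[2]),"pivot",x[:2]-90*np.array([c,s]),"mean res",res(x,P[:,:2]).mean())
  # marker pixel cloud in bin frame
  pv=x[:2]-90*np.array([c,s])
  for cam in("side","scene"):
    im,d=ctrl.get_image(cam);v,u=np.nonzero(d>0);P=deproj(cam,np.c_[u,v],d[v,u])
    D=P[:,:2]-pv;a=D@[c,s];b=D@[-s,c];z=P[:,2]-88
    m=(a>-85)&(a<15)&(abs(b)<45)&(z>-8)&(z<40)
    print(cam,m.sum())
    for lo in range(-80,15,10):
        k=m&(a>=lo)&(a<lo+10)
        if k.sum():print(lo,k.sum(),"b",np.percentile(b[k],[5,95]),"z",np.percentile(z[k],[10,50,90]))
E
python3 fit.py
```

```text
[653.   10.8] 15.616515504159576 pivot [566.3 -13.5] mean res 2.3043918432185837
[657.5  11.9] 15.636465099171682 pivot [570.8 -12.4] mean res 2.0781091704792916
[655.2  11.3] 15.591863791726686 pivot [568.5 -12.9] mean res 2.386679357384384
side 364
-70 23 b [-21.8  23.5] z [28.2 32.8 35.2]
-60 30 b [-22.9  25.3] z [11.4 18.3 27. ]
-50 18 b [-22.7   7.8] z [ 8.2  9.9 12.8]
-40 42 b [-21.2  25.3] z [ 6.5  8.7 10.5]
-30 47 b [-28.   24.7] z [4.2 6.9 8.1]
-20 62 b [-28.8  30.7] z [-3.9  4.7  7.5]
-10 70 b [-29.6  30.9] z [-0.5  4.1  6.4]
0 39 b [-30.   32.2] z [-2.9  3.5  7.9]
10 33 b [-28.3  30.5] z [-5.2 -0.2  5.7]
scene 493
-70 6 b [-20.1  23.4] z [21.5 29.2 31. ]
-60 108 b [-22.4  24. ] z [12.8 23.4 31.8]
-50 58 b [-21.8  22.7] z [ 5.4  9.4 14.5]
-40 57 b [-23.7  23.1] z [ 3.8  7.1 10.5]
-30 55 b [-22.1  25.6] z [1.6 4.8 8. ]
-20 64 b [-29.5  28.4] z [-1.5  2.8  6. ]
-10 60 b [-30.1  29.7] z [-1.1  2.   5.1]
0 61 b [-29.8  30.5] z [-4.8  1.5  5.5]
10 24 b [-30.2  31. ] z [-6.  -1.9  4.6]
```

send_rows([
  {"x": 1, "y": -1, "z": 0, "roll": 7, "claw": 1},
  {"x": 2, "y": -2, "z": 0, "roll": 14, "claw": 1},
  {"x": 3.4, "y": -3, "z": 0, "roll": 21, "claw": 1},
  {"x": 3.4, "y": -3, "z": -2, "roll": 28, "claw": 1},
  {"x": 3.4, "y": -3, "z": -5, "roll": 35, "claw": 1},
])

```text
clock: 3.07
eef_pos: [473.0, -30.7, 242.9]
tool_rot: [-3.14, 0.007, -2.951]
force: [0.5, 0.1, -1.0]
width: -0.2
```

send_rows([
  {"x": 0, "y": 0, "z": -3, "roll": 5, "claw": 1},
  {"x": 0, "y": 0, "z": -6, "roll": 5, "claw": 1},
  {"x": 0, "y": 0, "z": -8, "roll": 5, "claw": 1},
  {"x": 0, "y": 0, "z": -8, "roll": 5, "claw": 1},
])

```text
clock: 3.4
eef_pos: [467.2, -29.9, 158.1]
tool_rot: [3.139, -0.007, -2.868]
force: [-1.2, 0.8, 0.6]
width: 0.4
```

```bash
cat > rel.py <<'E'
from h import *
np.set_printoptions(precision=1,suppress=True)
s=ctrl.read_state();c,si=np.cos(np.radians(15.6)),np.sin(np.radians(15.6))
D=s["eef_pos"][:2]-[568.5,-13]
print("clock",round(s["clock"],2),"eef",s["eef_pos"],"rot",np.degrees(s["tool_rot"]),"F",s["force"])
print("a",D@[c,si],"b",D@[-si,c],"tip z rel",s["eef_pos"][2]-11-88)
E
python3 rel.py
```

```text
clock 3.4 eef [467.2 -29.9 158.1] rot [ 179.9   -0.4 -164.3] F [-1.2  0.8  0.6]
a -102.06023042067079 b 10.980079731250994 tip z rel 59.083162898142604
```

send_rows([
  {"x": 0, "y": -0.5, "z": -2, "roll": 0, "claw": 1},
  {"x": 0, "y": -0.5, "z": -4, "roll": 0, "claw": 1},
  {"x": 0, "y": -0.5, "z": -5.4, "roll": 0, "claw": 1},
  {"x": 0, "y": -0.5, "z": -5.4, "roll": 0, "claw": 1},
  {"x": 0, "y": -0.5, "z": -5.4, "roll": 0, "claw": 1},
])

```text
clock: 3.82
eef_pos: [470.3, -35.0, 108.0]
tool_rot: [-3.142, 0.0, -2.868]
force: [-0.1, 0.7, 0.1]
width: 0.1
```

```bash
python3 rel.py
python3 - <<'E'
from h import *
im,d=ctrl.get_image("side");cv2.imwrite("pics/s1.png",cv2.resize(im[120:280,220:440],None,fx=3.5,fy=3.5,interpolation=cv2.INTER_CUBIC))
E
python3 rel.py
```

```text
clock 3.82 eef [470.3 -35.  108. ] rot [-180.     0.  -164.3] F [-0.1  0.7  0.1]
a -100.47732217361931 b 5.244000736702447 tip z rel 9.014438919187057
clock 3.87 eef [470.8 -35.  108.5] rot [-180.     0.1 -164.3] F [ 0.2  0.6 -0.1]
a -100.00896356285068 b 5.061342521927238 tip z rel 9.517518392953733
```

View pics/s1.png

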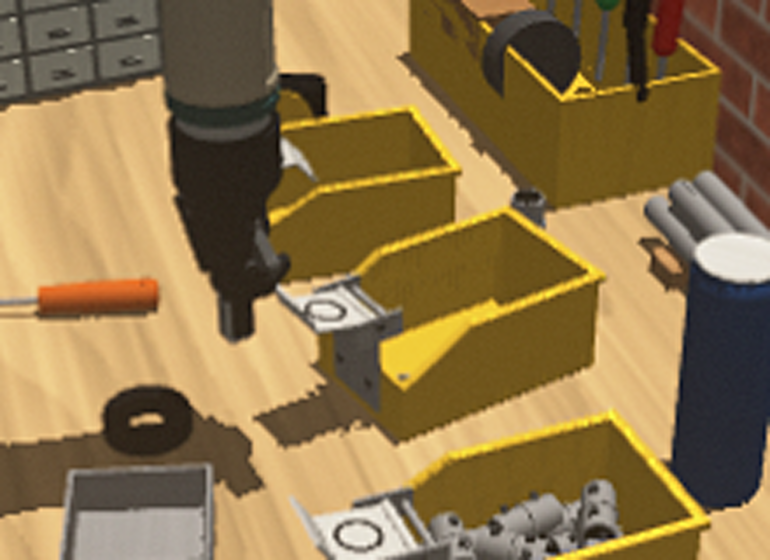

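The side crop shows the shut tips at (235,330) just in front of and slightly below the tab edge at (285,290), with the ring up on the middle bin.

send_rows([
  {"x": 0.6, "y": 0, "z": -0.2, "roll": 0, "claw": 1},
  {"x": 1.2, "y": 0, "z": -0.4, "roll": 0, "claw": 1},
  {"x": 1.8, "y": 0.1, "z": -0.4, "roll": 0, "claw": 1},
  {"x": 2.2, "y": 0.1, "z": -0.4, "roll": 0, "claw": 1},
  {"x": 2.2, "y": 0.1, "z": -0.4, "roll": 0, "claw": 1},
])

```text
clock: 4.28
eef_pos: [493.8, -33.9, 103.8]
tool_rot: [-3.141, 0.002, -2.868]
force: [0.1, 0.2, 0.1]
width: 0.0
```

```bash
python3 rel.py
```

```text
clock 4.28 eef [493.8 -33.9 103.8] rot [-180.     0.1 -164.3] F [0.1 0.2 0.1]
a -77.61499505807731 b -0.02934624188186598 tip z rel 4.7560817393541015
```

send_rows([
  {"x": 0.3, "y": 0.08, "z": 0.3, "roll": 0, "claw": 1},
  {"x": 0.5, "y": 0.14, "z": 0.7, "roll": 0, "claw": 1},
  {"x": 0.8, "y": 0.22, "z": 1.2, "roll": 0, "claw": 1},
  {"x": 1.1, "y": 0.3, "z": 1.7, "roll": 0, "claw": 1},
  {"x": 1.1, "y": 0.3, "z": 1.7, "roll": 0, "claw": 1},
])

```text
clock: 4.7
eef_pos: [503.4, -30.9, 121.5]
tool_rot: [-3.141, 0.001, -2.868]
force: [-0.1, 0.9, -0.8]
width: 0.2
```

```bash
python3 rel.py
python3 - <<'E'
from h import *
im,d=ctrl.get_image("side");cv2.imwrite("pics/s2.png",cv2.resize(im[140:260,250:410],None,fx=4,fy=4,interpolation=cv2.INTER_CUBIC))
E
```

```text
clock 4.7 eef [503.4 -30.9 121.5] rot [-180.     0.  -164.3] F [-0.1  0.9 -0.8]
a -67.48127615521828 b 0.2624341889616194 tip z rel 22.501359289214122
```

View pics/s2.png

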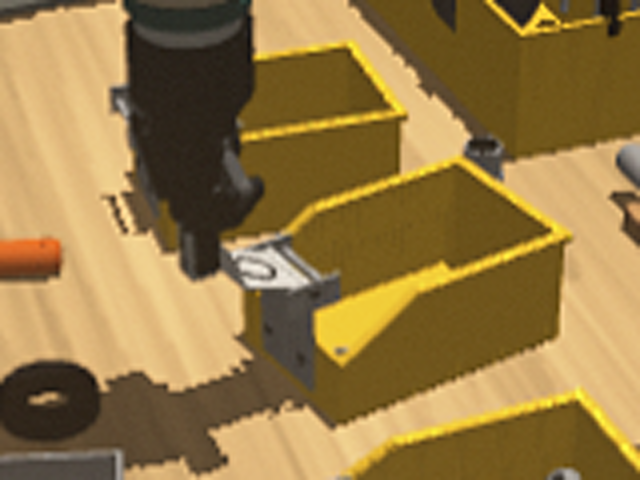

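The side crop shows the tip at (200,270) right at the tab edge (228,250), but the marker has barely moved and the tip is only a little below the edge. I'll lower it a bit and come in again.

send_rows([
  {"x": -0.4, "y": -0.11, "z": -0.5, "roll": 0, "claw": 1},
  {"x": -0.4, "y": -0.11, "z": -1.2, "roll": 0, "claw": 1},
  {"x": 0, "y": 0, "z": -1.2, "roll": 0, "claw": 1},
  {"x": 0.3, "y": 0.08, "z": -0.9, "roll": 0, "claw": 1},
  {"x": 0.6, "y": 0.16, "z": -0.5, "roll": 0, "claw": 1},
])

```text
clock: 5.17
eef_pos: [508.6, -29.4, 115.0]
tool_rot: [3.141, -0.002, -2.868]
force: [-0.8, 0.6, -0.4]
width: 0.1
```

```bash
python3 rel.py
```

```text
clock 5.17 eef [508.6 -29.4 115. ] rot [ 180.    -0.1 -164.3] F [-0.8  0.6 -0.4]
a -62.13287410846743 b 0.3228094154753085 tip z rel 15.980781334135216
```

send_rows([
  {"x": 0.3, "y": 0.08, "z": 0.4, "roll": 0, "claw": 1},
  {"x": 0.6, "y": 0.16, "z": 0.8, "roll": 0, "claw": 1},
  {"x": 0.9, "y": 0.25, "z": 1.2, "roll": 0, "claw": 1},
  {"x": 1.1, "y": 0.3, "z": 1.5, "roll": 0, "claw": 1},
])

```text
clock: 5.5
eef_pos: [520.7, -26.3, 131.2]
tool_rot: [-3.141, 0.001, -2.868]
force: [-0.2, -0.7, -1.2]
width: -0.4
```

```bash
python3 rel.py
python3 - <<'E'
from h import *
im,d=ctrl.get_image("side");cv2.imwrite("pics/s3.png",cv2.resize(im[140:260,250:410],None,fx=4,fy=4,interpolation=cv2.INTER_CUBIC))
E
```

```text
clock 5.5 eef [520.7 -26.3 131.2] rot [-180.     0.1 -164.3] F [-0.2 -0.7 -1.2]
a -49.66276383558826 b 0.05111826466447321 tip z rel 32.16175126404488
```

View pics/s3.png

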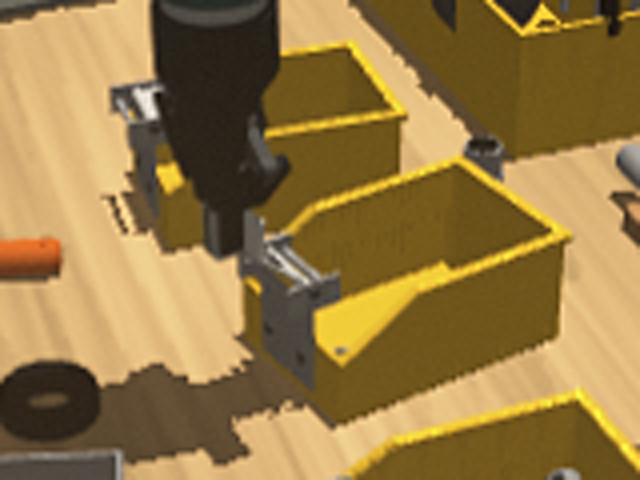

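The tab now stands nearly upright at (252,240), leaf at about 30° and the tip behind it. I'll carry on.

send_rows([
  {"x": 0.4, "y": 0.11, "z": 0.4, "roll": 0, "claw": 1},
  {"x": 0.8, "y": 0.22, "z": 0.7, "roll": 0, "claw": 1},
  {"x": 1.2, "y": 0.33, "z": 0.9, "roll": 0, "claw": 1},
  {"x": 1.6, "y": 0.44, "z": 1.0, "roll": 0, "claw": 1},
  {"x": 2.0, "y": 0.56, "z": 1.0, "roll": 0, "claw": 1},
])

```text
clock: 5.97
eef_pos: [537.0, -21.9, 142.1]
tool_rot: [3.141, -0.007, -2.869]
force: [-16.6, -2.2, 33.0]
width: 0.2
```

send_rows([
  {"x": 0.4, "y": 0.11, "z": 0, "roll": 0, "claw": 1},
  {"x": 0.8, "y": 0.22, "z": 0, "roll": 0, "claw": 1},
  {"x": 1.2, "y": 0.33, "z": 0, "roll": 0, "claw": 1},
  {"x": 1.6, "y": 0.44, "z": 0, "roll": 0, "claw": 1},
])

```text
clock: 6.3
eef_pos: [556.9, -16.3, 140.8]
tool_rot: [-3.141, 0.001, -2.868]
force: [-0.6, -0.1, 0.4]
width: 0.1
```

```bash
python3 rel.py
python3 - <<'E'
from h import *
im,d=ctrl.get_image("side");cv2.imwrite("pics/s4.png",cv2.resize(im[140:260,250:410],None,fx=4,fy=4,interpolation=cv2.INTER_CUBIC))
E
```

```text
clock 6.3 eef [556.9 -16.3 140.8] rot [-180.     0.1 -164.3] F [-0.6 -0.1  0.4]
a -12.103089583737205 b -0.06532619140704342 tip z rel 41.77042659095295
```

View pics/s4.png

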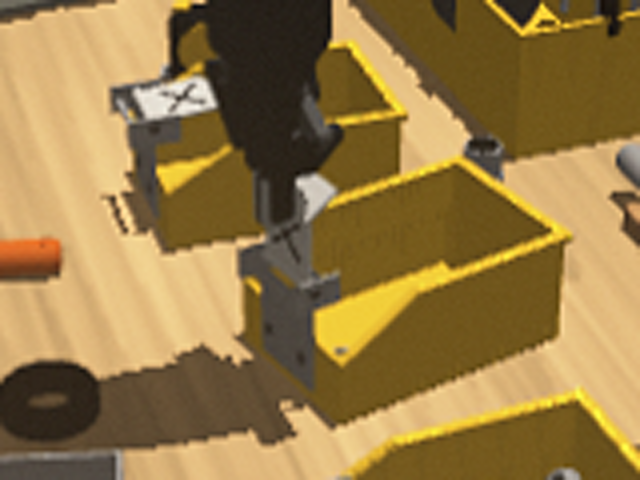

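The leaf is upright with its cross side towards the finger, at (285,240). That step had a brief 33 N peak at the wrist, and it has now gone. Next I push it over along the arc.

send_rows([
  {"x": 0.67, "y": 0.19, "z": -0.1, "roll": 0, "claw": 1},
  {"x": 1.4, "y": 0.4, "z": -0.2, "roll": 0, "claw": 1},
  {"x": 2.1, "y": 0.6, "z": -0.5, "roll": 0, "claw": 1},
  {"x": 2.7, "y": 0.75, "z": -0.8, "roll": 0, "claw": 1},
  {"x": 3.2, "y": 0.9, "z": -1.2, "roll": 0, "claw": 1},
])

```text
clock: 6.77
eef_pos: [588.9, -7.1, 127.9]
tool_rot: [3.142, 0.0, -2.868]
force: [-0.9, -1.0, -1.2]
width: -0.0
```

send_rows([
  {"x": 0.4, "y": 0.1, "z": -0.5, "roll": 0, "claw": 1},
  {"x": 0.8, "y": 0.2, "z": -1.0, "roll": 0, "claw": 1},
  {"x": 1.1, "y": 0.3, "z": -1.5, "roll": 0, "claw": 1},
  {"x": 1.3, "y": 0.4, "z": -1.9, "roll": 0, "claw": 1},
  {"x": 1.5, "y": 0.4, "z": -2.2, "roll": 0, "claw": 1},
])

```text
clock: 7.18
eef_pos: [602.9, -3.2, 105.7]
tool_rot: [3.141, -0.001, -2.868]
force: [-0.3, 0.5, 1.3]
width: -0.2
```

```bash
python3 rel.py
python3 - <<'E'
from h import *
im,d=ctrl.get_image("side");cv2.imwrite("pics/s5.png",cv2.resize(im[140:260,250:410],None,fx=4,fy=4,interpolation=cv2.INTER_CUBIC))
E
```

```text
clock 7.18 eef [602.9  -3.2 105.7] rot [ 180.    -0.  -164.3] F [-0.3  0.5  1.3]
a 35.792116616411036 b 0.1962668313554095 tip z rel 6.722421107850181
```

View pics/s5.png

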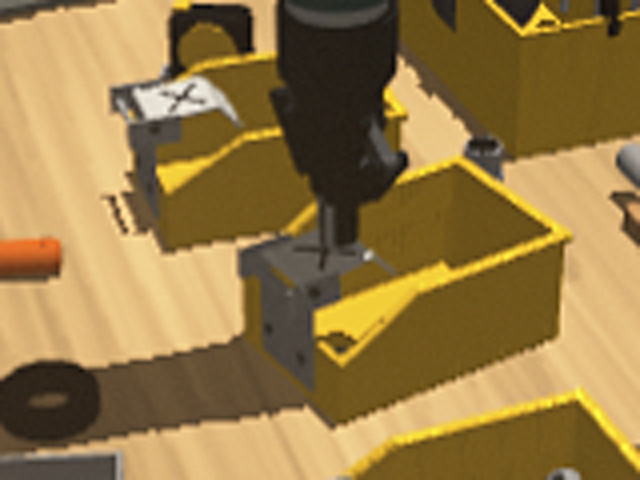

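The leaf lies almost level under the tip at (340,245). I'll press gently down, watching the force.

send_rows([
  {"x": 0, "y": 0, "z": -0.2, "roll": 0, "claw": 1},
  {"x": 0, "y": 0, "z": -0.3, "roll": 0, "claw": 1},
  {"x": 0, "y": 0, "z": -0.4, "roll": 0, "claw": 1},
  {"x": 0, "y": 0, "z": -0.4, "roll": 0, "claw": 1},
])

```text
clock: 7.57
eef_pos: [603.1, -3.5, 102.5]
tool_rot: [-3.142, 0.0, -2.868]
force: [0.1, 0.0, -0.2]
width: -0.1
```

```bash
python3 rel.py
```

```text
clock 7.57 eef [603.1  -3.5 102.5] rot [-180.     0.  -164.3] F [ 0.1  0.  -0.2]
a 35.839417762166796 b -0.13330686068509506 tip z rel 3.4983061324680023
```

send_rows([
  {"x": 0, "y": 0, "z": -0.1, "roll": 0, "claw": 1},
  {"x": 0, "y": 0, "z": -0.2, "roll": 0, "claw": 1},
  {"x": 0, "y": 0, "z": -0.2, "roll": 0, "claw": 1},
])

```text
clock: 7.82
eef_pos: [603.2, -3.5, 100.6]
tool_rot: [-3.141, 0.001, -2.868]
force: [0.3, 0.4, 0.7]
width: 0.0
```

```bash
python3 rel.py
```

```text
clock 7.82 eef [603.2  -3.5 100.6] rot [-180.     0.  -164.3] F [0.3 0.4 0.7]
a 35.95052299090628 b -0.13595607422472694 tip z rel 1.6345342888261882
```

send_rows([
  {"x": 0, "y": 0, "z": -0.1, "roll": 0, "claw": 1},
  {"x": 0, "y": 0, "z": -0.1, "roll": 0, "claw": 1},
])

```text
clock: 7.98
eef_pos: [603.2, -3.5, 100.4]
tool_rot: [-3.142, 0.001, -2.868]
force: [-2.1, 0.9, 8.1]
width: -0.1
```

send_rows([
  {"x": 0, "y": 0, "z": -0.05, "roll": 0, "claw": 1},
  {"x": 0, "y": 0, "z": -0.05, "roll": 0, "claw": 1},
])

```text
clock: 8.15
eef_pos: [603.2, -3.5, 100.4]
tool_rot: [-3.141, 0.001, -2.868]
force: [-2.2, 0.2, 12.1]
width: 0.6
```

Force is building at the stop (12 N), so the marker is home. I'll retreat straight up, then back, and check.

send_rows([
  {"x": 0, "y": 0, "z": 0.5, "roll": 0, "claw": 1},
  {"x": 0, "y": 0, "z": 3, "roll": 0, "claw": 1},
  {"x": 0, "y": 0, "z": 7, "roll": 0, "claw": 1},
  {"x": 0, "y": 0, "z": 11, "roll": 0, "claw": 1},
  {"x": 0, "y": 0, "z": 15, "roll": 0, "claw": 1},
])

```text
clock: 8.57
eef_pos: [602.2, -3.7, 250.2]
tool_rot: [3.141, -0.002, -2.868]
force: [1.0, -0.9, -0.1]
width: 0.2
```

send_rows([
  {"x": -3, "y": 3, "z": 2, "roll": 0, "claw": 1},
  {"x": -6, "y": 6, "z": 4, "roll": 0, "claw": 1},
  {"x": -9, "y": 9, "z": 5, "roll": 0, "claw": 1},
  {"x": -11, "y": 12, "z": 5, "roll": 0, "claw": 1},
  {"x": -11, "y": 12, "z": 5, "roll": 0, "claw": 1},
])

```text
clock: 8.98
eef_pos: [488.4, 123.1, 300.0]
tool_rot: [3.137, -0.001, -2.86]
force: [-0.7, 0.4, -0.1]
width: 0.2
```

```bash
python3 rel.py
python3 - <<'E'
from h import *
np.set_printoptions(precision=1,suppress=True)
pv=np.array([568.5,-13]);c,s=np.cos(np.radians(15.6)),np.sin(np.radians(15.6))
for cam in("side","scene"):
    im,d=ctrl.get_image(cam)
    if cam=="side":cv2.imwrite("pics/s6.png",cv2.resize(im[120:330,220:470],None,fx=2.8,fy=2.8,interpolation=cv2.INTER_CUBIC))
    v,u=np.nonzero(d>0);P=deproj(cam,np.c_[u,v],d[v,u]);D=P[:,:2]-pv;a=D@[c,s];b=D@[-s,c];z=P[:,2]-88
    for lo in range(0,60,10):
        k=(a>=lo)&(a<lo+10)&(abs(b)<20)&(z>-25)&(z<40)
        if k.sum():print(cam,lo,k.sum(),np.percentile(z[k],[10,50,90]))
E
```

```text
clock 8.98 eef [488.4 123.1 300. ] rot [ 179.7   -0.  -163.8] F [-0.7  0.4 -0.1]
a -40.523593251948824 b 152.6647207193746 tip z rel 201.003088265918
side 0 21 [1.4 3.2 4.2]
side 10 33 [0.9 2.4 3.8]
side 20 32 [1.1 2.2 4.6]
side 30 35 [0.5 2.5 4.2]
side 40 30 [0.9 2.3 4.1]
side 50 5 [-15.2  -4.1   0. ]
scene 0 46 [-2.1  0.6  4.1]
scene 10 36 [-2.9  0.9  2.7]
scene 20 38 [-2.2  0.5  4.7]
scene 30 37 [-1.1  1.3  3.4]
scene 40 42 [-2.6 -0.2  3.1]
scene 50 73 [-13.8  -5.7  -0.2]
```

View pics/s6.png

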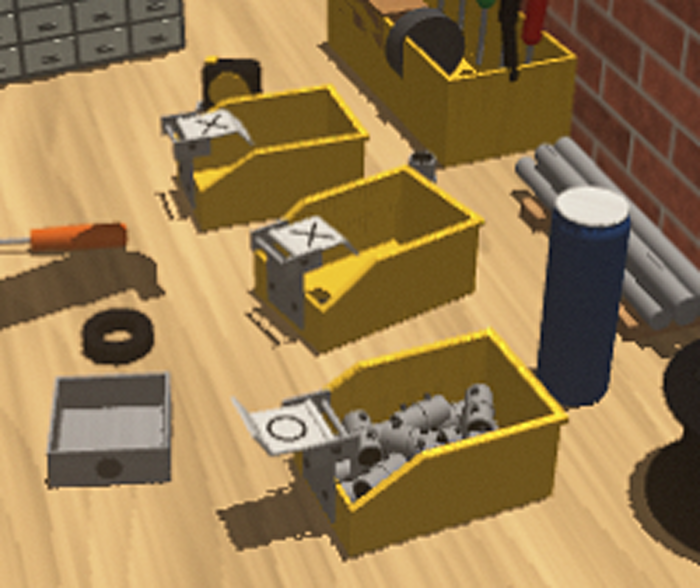

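The middle marker lies level with its cross up at (313,235). The other two are unchanged (cross at (212,125), ring at (287,428)), and the bench items haven't moved.

```bash
python3 -c "
from cell import ctrl
print(ctrl.finish_job())"
```

```text
the job is handed in; nothing more can be done
None
```

The empty middle bin's marker is flipped over and lies flat over the bin's mouth with the cross up. I handed the job in at about 9 s on the robot's clock, with the arm clear.

- **How:** I pushed it with the shut fingertips, up under the tab's edge and around the pin. I then pressed it down until the force rose to 12 N at its stop.
- **Last checks:** Depth from both fixed cameras shows the leaf level to within 1–2 mm from the pin out to 50 mm. The stocked bin's ring and the flagged bin's cross are unchanged. The bench items in the last side crop look as they were; the pliers were outside that crop.
- **Went less smoothly:** My first approach reached the tab edge too high and barely moved the marker, so I lowered the tips and pushed again. One wrist reading during the flip was about 37 N in total, probably the tip catching below the tab. It had gone by the next step and was under the limits, but it was more than the gentle push you asked for.

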